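Make up a spacer stack on a sprung arbor

TASK

Make up the spacer stack on the upright arbor: thread the three spacer rings over its tapered top, the widest first, then the middle one, the narrowest last, and push each one past the sprung catches until it sits flat and fully home on what is below it. The arbor sits in an eccentric bush, 7 mm off the centre of its foot on a side not known beforehand, so feel for it and go gently: never load it with more than 40 N. Let go of the stack and leave the other things on the bench where they are.

Things in the scene. Friction and masses are not known exactly. Their poses are not given: they have to be found in the camera images.
- foot: round dark steel foot, 90 mm across, 14 mm high, fixed on the bench; point: centre of its underside, z up. A flat round bush on it (62 mm across, top at 18 mm, bolt heads at 21 mm) carries a vertical steel arbor eccentrically: the arbor's axis is 7 mm off the foot's centre, in a direction that differs each time and is not given (the foot's yaw does not tell it); find it by feel. All heights are over the foot's underside.
- seat (a point): on the foot's centre line, at the height of the arbor's shoulder (30 mm across), 32 mm up, on which the widest ring sits. Fully home, the ring centres stand 38 mm (widest), 50 mm (middle) and 62 mm (narrowest) up. Contact is stiff: come to rest slowly.
- catches (a point): on the foot's centre line, 72.5 mm up, at the height where three sprung barrel-shaped catches bulge from the shaft to 13.5 mm from the arbor's axis; they are in a bore's way from 70 to 75 mm up. A ring must be pushed past them with about 4 to 10 N (let go there, it hangs on them); they spring out again above it.
- tip (a point): on the foot's centre line, at the height of the arbor's flat top, 82 mm up (16 mm across). A short cone widens from there to the straight shaft, 21 mm across, at 78 mm up and below. A bore (24 mm) more than 4 mm off the arbor's true axis is stopped by the flat top, on the side of the bore where the arbor is; within 4 mm it sinks onto the cone, which pushes it towards the axis.
- spacer_large_centre (a point): aluminium spacer ring with a plain bore, lying flat on the bench: outside diameter 62 mm, 12 mm thick, bore 24 mm. The point is the ring's centre, half-way up its thickness; z is the ring's axis. About 85 g. The widest: goes on first, lowest.
- spacer_medium_centre (a point): aluminium spacer ring with a plain bore, lying flat on the bench: outside diameter 52 mm, 12 mm thick, bore 24 mm. The point is the ring's centre, half-way up its thickness; z is the ring's axis. About 56 g. The middle one: goes on second.
- spacer_small_centre (a point): aluminium spacer ring with a plain bore, lying flat on the bench: outside diameter 42 mm, 12 mm thick, bore 24 mm. The point is the ring's centre, half-way up its thickness; z is the ring's axis. About 35 g. The narrowest: goes on last, top.
- brass_weight: brass laboratory weight with a knob, 31 mm across, 47 mm high; bystander, to be left alone. Point: centre of its underside.
- sample_jar: white plastic jar with screw lid, 66 mm across, 76 mm high; bystander, to be left alone. Point: centre of its underside.
- lab_timer: small white digital timer, 56 x 64 mm, 18 mm high; bystander, to be left alone. Point: centre of its underside.
Mind the look-alikes: they are no part of the job. Leave any orange look-alike of the part that bears spacer_large_centre alone.

How it is judged:
On the way, in this order (a step that is already met when the one before it is completed fails the run):
1. the widest ring sits fully home on the arbor's shoulder (z of spacer_large_centre in the frame of foot between 0.0355 and 0.0405 m and horizontal distance between spacer_large_centre and foot below 0.011 m and angle between spacer_large_centre's own z axis and vertical below 0.07 rad), for 0.2 s.
2. the middle ring sits fully home on the widest (all of step 1 and z of spacer_medium_centre in the frame of foot between 0.0475 and 0.0525 m and horizontal distance between spacer_medium_centre and foot below 0.011 m and angle between spacer_medium_centre's own z axis and vertical below 0.07 rad), for 0.2 s.
At the end, for the whole second after the job is handed in: All three rings are on the arbor, level (within 4 degrees) and fully home: widest at the bottom, middle one on it, narrowest on top, below the catches, each centre within 2.5 mm of its seated height (38, 50 and 62 mm above the foot's underside) and within 11 mm of the foot's centre (all of step 2 and z of spacer_small_centre in the frame of foot between 0.0595 and 0.0645 m and horizontal distance between spacer_small_centre and foot below 0.011 m and angle between spacer_small_centre's own z axis and vertical below 0.07 rad); the robot touches nothing.
It fails at once if the arbor or its foot is loaded with more than 40 N (contact force between foot and anything else above 40 N).
It fails at once if the brass weight is moved more than 20 mm or knocked over (distance of brass_weight from where it was at the start of the episode above 0.02 m or angle between brass_weight's own z axis and vertical above 0.5 rad).
It fails at once if the sample jar is moved more than 20 mm or knocked over (distance of sample_jar from where it was at the start of the episode above 0.02 m or angle between sample_jar's own z axis and vertical above 0.5 rad).
It fails at once if the lab timer is moved more than 20 mm or knocked over (distance of lab_timer from where it was at the start of the episode above 0.02 m or angle between lab_timer's own z axis and vertical above 0.5 rad).
It also fails if it takes over 72 s, if anything falls off the work surface, if the arm or the gripper's body presses on something with over 40 N, if the wrist force passes 120 N, or if a joint passes its speed limit or range.

ROBOT

A 6-joint arm with a two-finger parallel gripper is mounted at the origin on a cart in front of the work surface, level with it; the furniture and walls round the work are solid. World frame = base frame: x ahead of the robot, y to its left, z up, the work surface at z = 0. Lengths are in m, angles in rad, forces in N, time in s.
With the tool pointing down it reaches from about 0.35 to 0.975 m from the base axis. Payload 4.9 kg.
Tool frame: the origin (TCP) lies on the centre line of the jaws, within the pads' length; the fingertips stand manip.tcp_to_tips ahead of it and the grasp point (between the pads) is the TCP (manip.tcp_to_tips is the distance from the TCP to the fingertips, in m); y points along the fingers, z is the direction in which the jaws open and shut, and the axes are right-handed (so a half turn about y gives the same grasp; the last joint's range is limited). The gripper opens to 85 mm and grips with 20 to 120 N. Pads are 22 mm wide; open, the fingers measure 114 mm over their backs; the gripper's body (76 mm by 85 mm) begins 54 mm behind the grasp point. The pads swing forward as they close: fully open they stand 13 mm farther back than shut.
Start: joints at [1.045, 0.053, 1.613, -0, 1.476, -0.119], TCP at [0.247, 0.574, 0.25] pointing down, gripper open.
Joint ranges: [-3.01, 3.01], [-1.01, 2.22], [0.06, 2.58], [-1.02, 4.17], [0.09, 2.62], [-3.14, 3.14]. Speed limits (rad/s): [2.57, 2.57, 3.14, 3.14, 3.14, 3.14].

INTERFACE

Orientations are given as a unit quaternion [w, x, y, z].
In Python, from plant import manip gives the robot as it stands.
- The arm moves only by the tool apply_moves, never from a script. Its argument "moves" is a list of rows, each a list of 7 numbers: the gripper's target within -1 to 1 (shut at 1, half-way at 0, fully open at -1), then the shift along the tool's x, y, z in mm, then the turn, a rotation vector about the tool's x, y, z in degrees. A call has 1 to 20 rows; each row shifts and turns the commanded pose from where the row before left it, along the tool's axes as they then stand; what a row does not reach is not made up. A row lasts 1/10 s, in which the tool goes at most 50 mm and 8.59 degrees, less where a joint would pass 70% of its speed; a pose out of reach is approached as far as the arm can. A call with a gripper value outside its range is refused whole. The fingers move at their own pace and stop on an object; the grip force is fixed at half the most. Time passes only in rows, so rows that do not move let the fingers close. It gives the time, the measured TCP pose, the force and the opening at its end, in the units of the state.
- manip.state(): the state, without advancing time (a new reading comes with each control period).
- manip.grab_frame(name): name is "side" or "top" or "wrist"; returns the picture (384x512x3 uint8, blue, green, red); there is no depth.
- manip.calibration(name): a dict with "mtx" (3x3 intrinsics, pixels), "T" (4x4, takes a point from camera to world coordinates); the wrist camera has in their place "T_tool_cam" (4x4, takes a point from camera to tool coordinates, whose origin is the TCP and whose axes are the tool frame's). Camera axes: x right, y down, z forward; pixel columns grow to the right and rows downward; lengths in m; the calibration is good to about 2 mm. The wrist camera is an equidistant fisheye: a pixel r from the principal point sees the ray r / f radians off the axis. A picture is of the moment at which its call begins: read the wrist's pose just before it. calibration takes no time and is no camera call.
- manip.job_done(): hands the job in, once; it reports no verdict.
The state is a dict: "time": time; "joint_pos": joint angles; "joint_vel": joint speeds; "joint_efforts": joint torques, N m; "tool_pos": TCP position; "tool_rot": TCP orientation; "contact_force": force on the tool from outside, world axes, zero at the start; "ft_torque": the same for the moment, N m; "gripper_width": opening from 0.0 (shut) to 1.0 (fully open).
Only numpy, scipy, OpenCV 4.12 (cv2) and the standard library are available. Lean on these libraries where they do the work, as an engineer would, in place of code of your own. Each camera call takes 0.05 s, during which the arm holds its last target. There are 200 camera calls.

## Working session

There is one attempt and no reset: what is moved stays moved. The work goes in short steps, Python scripts to look and compute and a tool call to move; the robot and the scene stay as the last step left them, time stands still between calls to the robot, and variables do not carry over. Pictures are saved under pics/ and viewed, about 8 in all and at most 12, crops included, and the job is handed in when it is done.

Besides the shell and the picture viewer there is one more tool, called after ">>>" as name(argument=value, ...) on one line, values as JSON. apply_moves: Moves the arm, as the interface text tells. Its arguments: {"type":"object","properties":{"moves":{"type":"array","items":{"type":"array","items":{"type":"number"}}}},"required":["moves"]}

```bash
mkdir -p pics; ls; python3 - <<'E'
from plant import manip
import cv2,numpy as np
s=manip.state();print(s, manip.tcp_to_tips)
for n in("side","top"):
    c=manip.calibration(n);print(n,c)
    cv2.imwrite(f"pics/{n}0.png",cv2.resize(manip.grab_frame(n),None,fx=1.5,fy=1.5))
print(manip.calibration("wrist"))
E
```

```text
pics
{'time': 0.0, 'joint_pos': array([ 1.04501342e+00,  5.33403454e-02,  1.61430450e+00, -7.48275265e-06,
        1.47598314e+00, -1.19007554e-01]), 'joint_vel': array([ 2.09921952e-03, -2.47202393e-04,  4.13131694e-05, -1.07470313e-03,
        1.83552878e-04, -7.63455923e-04]), 'joint_efforts': array([-1.09400153e-03, -3.93686914e+01, -3.70174491e+01, -2.15671839e-04,
        7.05293191e-03, -7.60862413e-07]), 'tool_pos': array([0.24699142, 0.57348918, 0.24906694]), 'tool_rot': array([-0.69184818,  0.6932149 , -0.1430525 ,  0.1426015 ]), 'contact_force': array([-0.47118402,  0.90723846, -0.67582277]), 'ft_torque': array([ 0.03995189, -0.02717364, -0.01202149]), 'gripper_width': 0.9980363336610694} 0.019
side {'mtx': array([[394.31952101,   0.        , 251.54019638],
       [  0.        , 394.31952101, 188.28676268],
       [  0.        ,   0.        ,   1.        ]]), 'T': array([[-0.93288064, -0.18567262,  0.30864121,  0.29977363],
       [-0.35979709,  0.44058061, -0.82245655,  1.08502101],
       [ 0.01672633, -0.878302  , -0.47781359,  0.52877575],
       [ 0.        ,  0.     
[... 270 characters left out ...]
    [-0.99995474, -0.00675052,  0.00670414,  0.28338362],
       [-0.00527152, -0.1934795 , -0.98109016,  1.1331425 ],
       [ 0.        ,  0.        ,  0.        ,  1.        ]])}
{'mtx': array([[297.31863964,   0.        , 254.10822371],
       [  0.        , 297.31863964, 194.61957044],
       [  0.        ,   0.        ,   1.        ]]), 'T_tool_cam': array([[-2.07209855e-04,  9.62730737e-01,  2.70461616e-01,
        -6.85778261e-02],
       [ 6.78086437e-05, -2.70461607e-01,  9.62730759e-01,
        -1.23290182e-01],
       [ 9.99999976e-01,  2.17826936e-04, -9.23915506e-06,
         4.54077897e-04],
       [ 0.00000000e+00,  0.00000000e+00,  0.00000000e+00,
         1.00000000e+00]])}
```

View pics/top0.png

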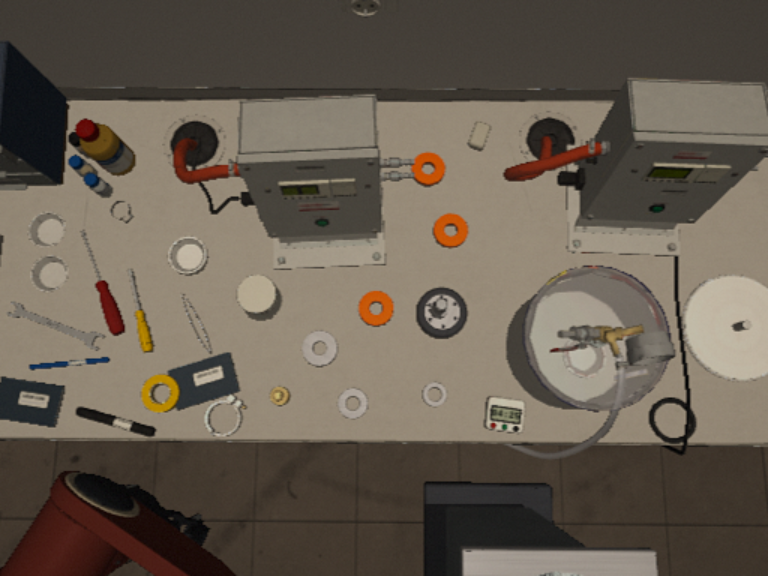

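View pics/side0.png

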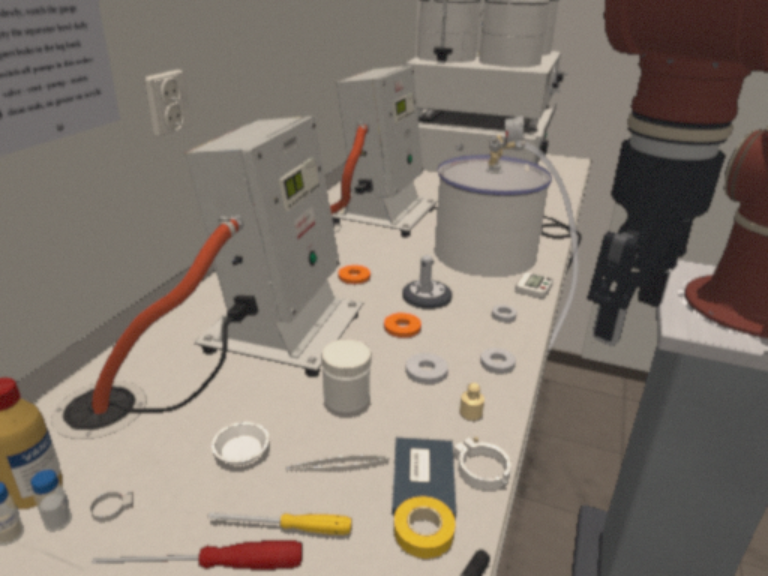

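The top view (scale 1.5) shows the large ring at (320,348), medium at (353,403), small at (434,394) and the foot at (442,312), with the arbor top near (438,302). The orange rings are decoys. The side view shows the same layout. Next I'll refine these by fitting projected circles to the edges in both images.

```bash
cat > h.py <<'E'
import numpy as np,cv2
from plant import manip
from scipy.spatial.transform import Rotation as R
def pose():
    s=manip.state();q=s["tool_rot"];T=np.eye(4);T[:3,:3]=R.from_quat([q[1],q[2],q[3],q[0]]).as_matrix();T[:3,3]=s["tool_pos"];return T
class Cam:
    def __init__(s,n):
        s.n=n;c=manip.calibration(n);s.K=c["mtx"]
        s.T=pose()@c["T_tool_cam"] if n=="wrist" else c["T"]
        s.im=manip.grab_frame(n)
        g=cv2.GaussianBlur(s.im,(0,0),1.0).astype(np.float32)
        s.g=np.max([np.hypot(cv2.Sobel(g[...,i],5,1,0),cv2.Sobel(g[...,i],5,0,1)) for i in range(3)],0)
        s.g=np.minimum(s.g,150)
    def proj(s,P):
        p=(np.asarray(P)-s.T[:3,3])@s.T[:3,:3]
        if s.n=="wrist":
            r=np.hypot(p[:,0],p[:,1]);u=p[:,:2]/r[:,None]*np.arctan2(r,p[:,2])[:,None]
        else:u=p[:,:2]/p[:,2:]
        return u*s.K[0,0]+s.K[:2,2]
    def ground(s,uv,z):
        d=(np.asarray(uv,float)-s.K[:2,2])/s.K[0,0]
        if s.n=="wrist":
            t=np.hypot(*d);v=np.array([*(d/t*np.sin(t)),np.cos(t)])
        else:v=np.array([*d,1])
        v=s.T[:3,:3]@v;return s.T[:3,3]+v*(z-s.T[2,3])/v[2]
    def fit(s,x0,circ,rad=.012,step=.001):
        """circ: list of (r,z). best xy by mean edge strength, coarse to fine"""
        a=np.linspace(0,2*np.pi,120,endpoint=False);best=None
        def sc(x,y):
            t=0
            for r,z in circ:
                uv=s.proj(np.c_[x+r*np.cos(a),y+r*np.sin(a),0*a+z]).astype(np.float32)
                t+=cv2.remap(s.g,uv[None,:,0].copy(),uv[None,:,1].copy(),1).mean()
            return t/len(circ)
        x0=np.array(x0[:2])
        for rad,step in((rad,step),(.001,.00025)):
            D=np.arange(-rad,rad+1e-9,step)
            v,x0=max(((sc(x0[0]+i,x0[1]+j),(x0[0]+i,x0[1]+j)) for i in D for j in D),key=lambda t:t[0])
        return np.round(x0,4),round(float(v),1)
RING=lambda d:[(d/2,.012),(.012,.012)]
ITEMS=dict(L=RING(.062),M=RING(.052),S=RING(.042),foot=[(.045,.014)],bush=[(.031,.018)],tip=[(.008,.082)])
E
python3 - <<'E'
from h import *
px=dict(L=(320,348,320+0),M=(353,403),S=(434,394),foot=(442,312),bush=(442,312),tip=(438,303))
t=Cam("top");s=Cam("side")
for k,c in ITEMS.items():
    g=t.ground(np.array(px[k][:2])/1.5,c[0][1]);a=t.fit(g,c);b=s.fit(a[0],c);print(k,np.round(g,3),"top",a,"side",b)
print("timer",t.ground((505/1.5,412/1.5),.02),"brass",t.ground((280/1.5,395/1.5),.03),"jar",t.ground((258/1.5,293/1.5),.076))
cv2.imwrite("pics/c.png",np.hstack([cv2.resize(t.im[180:240,265:325],(480,480),interpolation=2),cv2.resize(s.im[165:210,260:305],(480,480),interpolation=2)])[:,:,:]) 
E
python3 -c "
import cv2;i=cv2.imread('pics/c.png');cv2.imwrite('pics/c.png',cv2.resize(i,(800,400)))"
```

```text
L [0.476 0.398 0.012] top (array([0.4784, 0.4005]), 81.4) side (array([0.4776, 0.3998]), 101.8)
M [0.384 0.339 0.012] top (array([0.3847, 0.341 ]), 83.1) side (array([0.3844, 0.3412]), 103.8)
S [0.4   0.202 0.012] top (array([0.4008, 0.2008]), 80.0) side (array([0.4   , 0.2033]), 100.1)
foot [0.54  0.187 0.014] top (array([0.5398, 0.1887]), 150.0) side (array([0.538 , 0.2017]), 126.5)
bush [0.54  0.187 0.018] top (array([0.541 , 0.1883]), 149.7) side (array([0.5395, 0.197 ]), 120.5)
tip [0.545 0.199 0.082] top (array([0.5444, 0.2115]), 135.7) side (array([0.5452, 0.2108]), 141.6)
timer [0.37078394 0.08347941 0.02      ] brass [0.39573685 0.46080954 0.03      ] jar [0.56076152 0.49622402 0.076     ]
```

View pics/c.png

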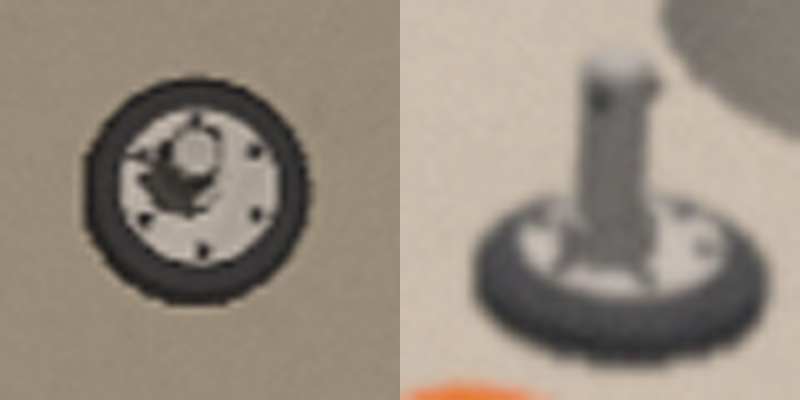

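The crops show the foot centre near (294.5,208.5) and the arbor tip near (295,202.5) in the top image. In the side image the tip is near (284.4,172.0).

```bash
python3 - <<'E'
from h import *
t=Cam("top");s=Cam("side")
print(t.ground((295,202.5),.082),s.ground((284.4,172),.082),s.ground((620/8.89-45+260,280/8.89+165),.014))
for c,im in((t,0),(s,1)):
  print(c.fit((.54,.188),[(.045,.014)],.006),c.fit((.54,.188),[(.031,.018)],.006),c.fit((.542,.19),[(.008,.082),(.0105,.078)],.008))
E
```

```text
[0.5439708 0.1918673 0.082    ] [0.54193932 0.20126355 0.082     ] [0.53518748 0.20719192 0.014     ]
(array([0.54  , 0.1888]), 150.0) (array([0.5408, 0.1882]), 149.7) (array([0.542 , 0.1925]), 118.1)
(array([0.541 , 0.1908]), 106.2) (array([0.5452, 0.1905]), 119.8) (array([0.543, 0.199]), 121.9)
```

```bash
python3 - <<'E'
from h import *
t=Cam("top");s=Cam("side")
f=[.54,.1888]
print(s.proj([[*f,.0],[*f,.014],[*f,.082],[.4005,.202,.012]]),t.proj([[*f,.0],[*f,.014],[*f,.082]]))
im=cv2.resize(s.im,None,fx=4,fy=4,interpolation=2)
a=np.linspace(0,2*np.pi,60)
def dr(r,z,x,y):
    for u in s.proj(np.c_[x+r*np.cos(a),y+r*np.sin(a),0*a+z]): cv2.circle(im,tuple(int(v) for v in (u+.5)*4-.5),1,(0,255,0),-1)
dr(.045,.014,*f);dr(.045,0,*f);dr(.008,.082,*f);dr(.021,.012,.4005,.202)
cv2.imwrite("pics/d.png",im[580:980,1000:1500])
E
```

```text
[[284.71598708 197.53919446]
 [285.0132431  193.01149041]
 [286.51226297 170.17892218]
 [335.99835508 206.40397308]] [[293.52091668 208.8690194 ]
 [293.96204013 208.10420459]
 [296.26690635 204.10805373]]
```

View pics/d.png

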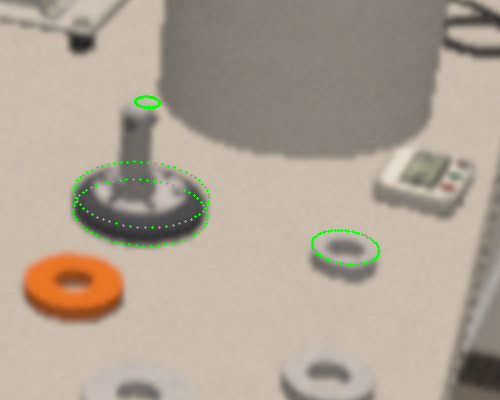

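```bash
cat >> h.py <<'E'
def shift(x,y,z):
    T=pose();return np.round(1000*T[:3,:3].T@(np.array([x,y,z])-T[:3,3]),1)
E
python3 - <<'E'
from h import *
print(pose().round(4));print(shift(.478,.400,.12))
E
```

```text
[[ 9.184e-01 -2.000e-04  3.957e-01  2.472e-01]
 [-3.957e-01 -2.000e-04  9.184e-01  5.739e-01]
 [-1.000e-04 -1.000e+00 -3.000e-04  2.501e-01]
 [ 0.000e+00  0.000e+00  0.000e+00  1.000e+00]]
[280.8 130.1 -68.4]
```

>>> apply_moves(moves=[[-1,28.1,13,-6.8,0,0,0],[-1,28.1,13,-6.8,0,0,0],[-1,28.1,13,-6.8,0,0,0],[-1,28.1,13,-6.8,0,0,0],[-1,28.1,13,-6.8,0,0,0],[-1,28.1,13,-6.8,0,0,0],[-1,28.1,13,-6.8,0,0,0],[-1,28.1,13,-6.8,0,0,0],[-1,28.1,13,-6.8,0,0,0],[-1,28.1,13,-6.8,0,0,0],[-1,0,0,0,0,0,0],[-1,0,0,0,0,0,0]])

```text
time: 1.6
tool_pos: [0.4785, 0.4, 0.1199]
tool_rot: [-0.692, 0.693, -0.144, 0.143]
contact_force: [-0.2, 0.7, -0.5]
gripper_width: 1.002
```

```bash
python3 - <<'E'
from h import *
w=Cam("wrist");print(pose()[:3,3],manip.state()["contact_force"])
for k,x in dict(L=(.478,.4),M=(.3846,.341),S=(.4005,.202),foot=(.54,.1888),bush=(.54,.1888)).items():
    print(k,w.fit(x,ITEMS[k]),w.proj([[*x,.012]]))
cv2.imwrite("pics/w1.png",cv2.resize(w.im,None,fx=1.5,fy=1.5,interpolation=2))
E
```

```text
[0.47831514 0.40065231 0.12054814] [-0.57712011  1.05129218  1.23612501]
L (array([0.4772, 0.402 ]), 36.0) [[253.39326636 198.43715801]]
M (array([0.3836, 0.3435]), 48.0) [[140.71335615 124.271496  ]]
S (array([0.4008, 0.2145]), 119.8) [[ 40.24696567 204.84410659]]
foot (array([0.527 , 0.1828]), 39.2) [[100.71148403 319.74114882]]
bush (array([0.5448, 0.1758]), 33.0) [[100.71148403 319.74114882]]
```

View pics/w1.png

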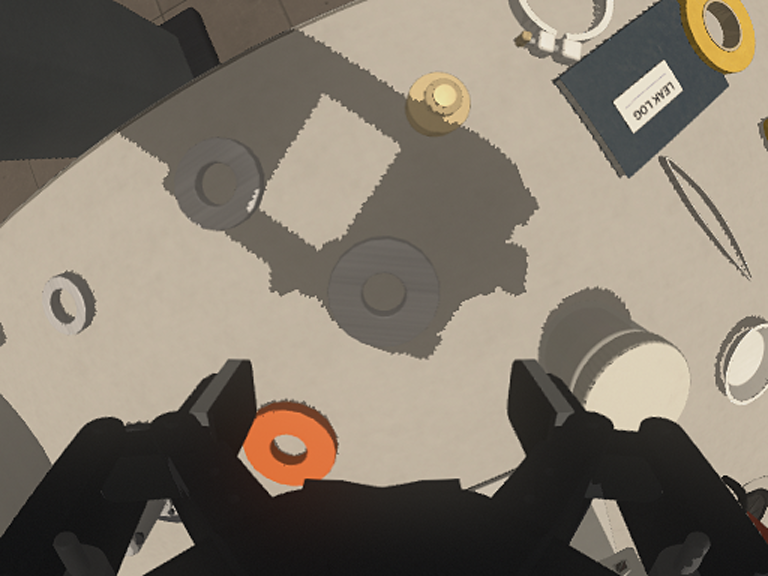

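The wrist view shows the large ring centred at (384,292) in the view, about (255.7,194.3) in the raw image, between the open fingers. Both fingers are clear of the jar.

```bash
python3 - <<'E'
from h import *
w=Cam("wrist")
g=w.ground((255.7,194.3),.012);print(g,w.fit(g,ITEMS["L"],.004),w.fit(g,[(.031,.012)],.004))
m=w.ground((216/1.5,183/1.5),.012);print(m,w.fit(m,ITEMS["M"],.004))
print(shift(*g[:2],.035))
E
```

```text
[0.47557867 0.40376874 0.012     ] (array([0.4776, 0.4023]), 36.5) (array([0.4758, 0.402 ]), 45.7)
[0.38411938 0.34486811 0.012     ] (array([0.3834, 0.3436]), 46.9)
[-3.5 85.9  1.4]
```

```bash
python3 - <<'E'
from h import *
w=Cam("wrist");T=pose()
for d in(0,.006,.019):
  P=np.array([[x,d,z] for x in(-.011,.011) for z in(-.0425,.0425)])
  print(d,(w.proj(P@T[:3,:3].T+T[:3,3])*1.5).round().tolist())
E
```

```text
0 [[244.0, 362.0], [516.0, 362.0], [253.0, 422.0], [508.0, 422.0]]
0.006 [[250.0, 355.0], [511.0, 355.0], [257.0, 413.0], [504.0, 413.0]]
0.019 [[260.0, 340.0], [501.0, 340.0], [266.0, 395.0], [495.0, 395.0]]
```

>>> apply_moves(moves=[[-1,-0.7,20,0.2,0,0,0],[-1,-0.7,20,0.2,0,0,0],[-1,0,20,0,0,0,0],[-1,0,15,0,0,0,0],[-1,0,10,0,0,0,0],[-1,0,0,0,0,0,0]])

```text
time: 2.35
tool_pos: [0.4762, 0.4011, 0.0339]
tool_rot: [-0.692, 0.693, -0.143, 0.142]
contact_force: [0.3, -0.8, -0.6]
gripper_width: 1.003
```

>>> apply_moves(moves=[[-1,0,8,0,0,0,0],[-1,0,6,0,0,0,0],[-1,0,4,0,0,0,0],[-1,0,0,0,0,0,0],[-0.4,0,0,0,0,0,0],[0.2,0,0,0,0,0,0],[1,0,0,0,0,0,0],[1,0,0,0,0,0,0],[1,0,0,0,0,0,0],[1,0,0,0,0,0,0],[1,0,0,0,0,0,0]])

```text
time: 3.45
tool_pos: [0.4783, 0.4019, 0.0188]
tool_rot: [0.693, -0.692, 0.142, -0.143]
contact_force: [-0.1, -0.5, 5.9]
gripper_width: 0.691
```

```bash
python3 - <<'E'
from h import *
w=Cam("wrist");print(pose()[:3,3],manip.state()["contact_force"],manip.state()["gripper_width"])
p=pose()[:3,3]
for r in(.031,.012):print(w.fit(p,[(r,.012)],.006))
print(w.fit(p,ITEMS["L"],.006))
T=pose();print("tool ring offset",(T[:3,:3].T@(np.array([*w.fit(p,ITEMS["L"],.006)[0],T[2,3]])-T[:3,3])*1000).round(1))
cv2.imwrite("pics/w2.png",cv2.resize(w.im,None,fx=1.5,fy=1.5,interpolation=2))
E
```

```text
[0.47829135 0.40188806 0.01882573] [0.57317975 0.6503713  4.95366064] 0.6921284147219285
(array([0.4818, 0.4019]), 60.1)
(array([0.4775, 0.4026]), 37.8)
(array([0.4818, 0.4019]), 36.4)
tool ring offset [3.2 0.  1.4]
```

View pics/w2.png

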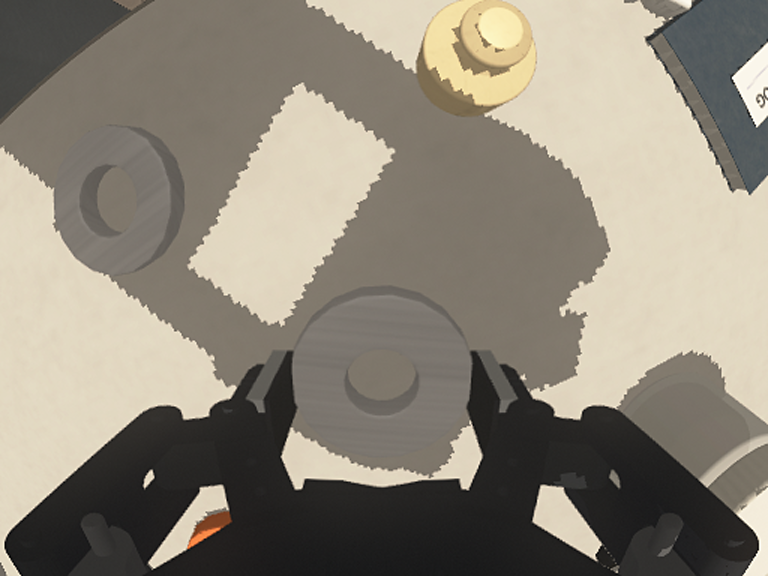

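The ring is gripped between the pads with the bore centre at about (381,376) in the view. The fingertips are just touching the bench, at about 5 N.

```bash
python3 - <<'E'
from h import *
w=Cam("wrist");T=pose()
for uv in((381,376),(381,349),(381,402),(345,376),(419,376)):
  g=w.ground(np.array(uv)/1.5,.012);print(uv,(T[:3,:3].T@(g-T[:3,3])*1000).round(1))
P=T[:3,3]+0
print((w.proj([[P[0],P[1],.012]])*1.5))
E
```

```text
(381, 376) [-3.7  6.8  0.4]
(381, 349) [-13.3   6.8   0.4]
(381, 402) [6.1 6.8 0.4]
(345, 376) [ -3.6   6.8 -11.3]
(419, 376) [-3.6  6.8 12.8]
[[379.70083841 386.0318074 ]]
```

>>> apply_moves(moves=[[1,0,-5,0,0,0,0],[1,0,-15,0,0,0,0],[1,0,-30,0,0,0,0],[1,0,-30,0,0,0,0],[1,0,-30,0,0,0,0],[1,0,-20,0,0,0,0],[1,0,0,0,0,0,0]])

```text
time: 4.25
tool_pos: [0.4793, 0.4026, 0.1524]
tool_rot: [0.695, -0.69, 0.141, -0.145]
contact_force: [-0.2, 0.2, -0.2]
gripper_width: 0.692
```

```bash
python3 - <<'E'
from h import *
print(manip.state()["contact_force"]); print(pose());print(shift(.5455,.1925,.125))
E
```

```text
[-0.1798406   0.23147444 -0.19076478]
[[ 0.91839186  0.00679594  0.39561371  0.47929605]
 [-0.39564672  0.00445534  0.91839197  0.40259566]
 [ 0.00447874 -0.99996698  0.00678054  0.15237861]
 [ 0.          0.          0.          1.        ]]
[ 143.8   26.9 -166.9]
```

```bash
python3 - <<'E'
from h import *
print(shift(.578,.174,.155))
E
```

```text
[ 181.1   -3.  -170.9]
```

>>> apply_moves(moves=[[1,22.6,0,-21.4,0,0,0],[1,22.6,0,-21.4,0,0,0],[1,22.6,0,-21.4,0,0,0],[1,22.6,0,-21.4,0,0,0],[1,22.6,0,-21.4,0,0,0],[1,22.6,0,-21.4,0,0,0],[1,22.6,0,-21.4,0,0,0],[1,22.6,0,-21.4,0,0,0],[1,0,0,0,0,0,0],[1,0,0,0,0,0,0]])

```text
time: 5.25
tool_pos: [0.5749, 0.172, 0.1459]
tool_rot: [-0.692, 0.693, -0.144, 0.142]
contact_force: [0.6, 0.3, -0.3]
gripper_width: 0.69
```

```bash
python3 - <<'E'
from h import *
w=Cam("wrist");print(pose().round(4))
for k in("foot","bush"): print(k,w.fit((.5405,.1888),ITEMS[k],.006))
print("tip",w.fit((.5455,.1925),[(.008,.082),(.0105,.078)],.008))
u=w.proj([[.5405,.1888,.05]])[0].astype(int);print(u)
c=w.im[max(0,u[1]-75):u[1]+75,u[0]-75:u[0]+75];print(max(0,u[1]-75),u[0]-75,c.shape)
cv2.imwrite("pics/w3.png",cv2.resize(c,None,fx=4,fy=4,interpolation=2))
E
```

```text
[[ 9.183e-01 -2.000e-03  3.959e-01  5.748e-01]
 [-3.959e-01  1.000e-04  9.183e-01  1.727e-01]
 [-1.900e-03 -1.000e+00 -7.000e-04  1.462e-01]
 [ 0.000e+00  0.000e+00  0.000e+00  1.000e+00]]
foot (array([0.5405, 0.1903]), 100.4)
bush (array([0.5407, 0.1903]), 142.9)
tip (array([0.5478, 0.1972]), 64.1)
[256 154]
79 181 (150, 150, 3)
```

View pics/w3.png

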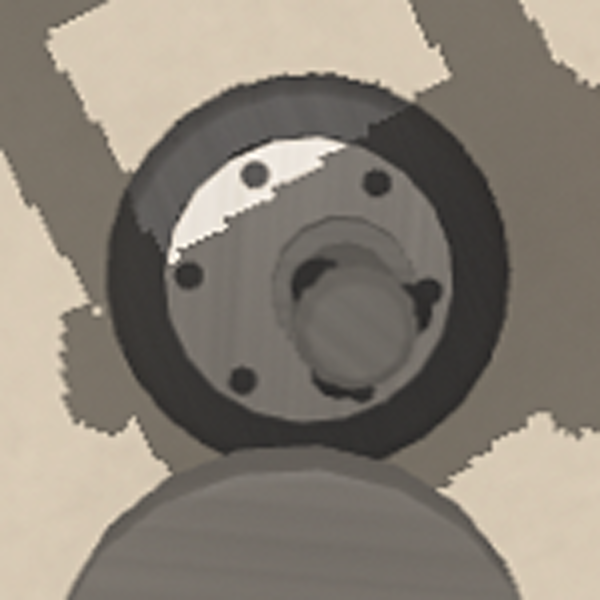

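This is a clear view: bush centre at (308.5,279.5) in the crop, arbor top flat around (354,327) and shoulder around (346,290). The arbor is clearly offset to the right in the image.

```bash
python3 - <<'E'
from h import *
w=Cam("wrist");T=pose()
def g(x,y,z):return w.ground((181+(x+.5)/4-.5,79+(y+.5)/4-.5),z)
b=g(308.5,279.5,.018);t=g(354,327,.082);c=g(354,327,.080)
print("bush",b,"tip",t,t-b,np.hypot(*(t-b)[:2]))
for k,i,r in(("tip8",(.545,.194),[(.008,.082)]),("cone",(.545,.194),[(.0105,.078)]),("both",(.545,.194),ITEMS["tip"]+[(.0105,.078)]),("shoulder",(.545,.194),[(.015,.032)])):print(k,w.fit(i,r,.006))
def d(r,z,x,y,col):
    a=np.linspace(0,6.28,80)
    for u in w.proj(np.c_[x+r*np.cos(a),y+r*np.sin(a),0*a+z]): cv2.circle(im,(int((u[0]-181+.5)*4),int((u[1]-79+.5)*4)),1,col,-1)
im=cv2.resize(w.im[79:229,181:331],None,fx=4,fy=4,interpolation=2)
x,y=b[:2]+(t-b)[:2]/np.hypot(*(t-b)[:2])*.007
d(.045,.014,*b[:2],(0,255,0));d(.031,.018,*b[:2],(0,255,0));d(.015,.032,x,y,(0,0,255));d(.008,.082,x,y,(0,0,255));d(.0105,.078,x,y,(255,255,0));print(x,y)
cv2.imwrite("pics/w4.png",im)
E
```

```text
bush [0.54052274 0.19121546 0.018     ] tip [0.54320595 0.19717666 0.082     ] [0.00268321 0.0059612  0.064     ] 0.0065372406281158256
tip8 (array([0.5475, 0.1998]), 69.4)
cone (array([0.547 , 0.1968]), 78.2)
both (array([0.5478, 0.1972]), 64.5)
shoulder (array([0.5518, 0.199 ]), 76.5)
0.5433958893256146 0.1975986447038399
```

View pics/w4.png

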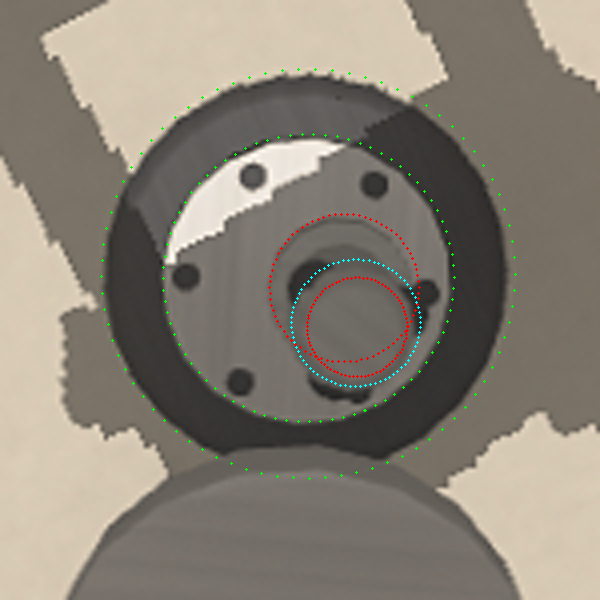

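```bash
python3 - <<'E'
from h import *
print(shift(.5448,.1968,.115))
E
```

```text
[-36.9  31.4   9.9]
```

>>> apply_moves(moves=[[1,-12.3,0,3.3,0,0,0],[1,-12.3,4,3.3,0,0,0],[1,-12.3,8,3.3,0,0,0],[1,0,10,0,0,0,0],[1,0,6,0,0,0,0],[1,0,2,0,0,0,0],[1,0,0,0,0,0,0],[1,0,0,0,0,0,0]])

```text
time: 6.15
tool_pos: [0.5461, 0.1959, 0.1175]
tool_rot: [0.693, -0.692, 0.143, -0.143]
contact_force: [-0.4, -0.2, -0.2]
gripper_width: 0.693
```

```bash
python3 - <<'E'
from h import *
s=manip.state();print(s["contact_force"],s["ft_torque"],pose().round(4));print(shift(.5448,.1968,.103))
E
```

```text
[-0.417435   -0.21364144 -0.19824268] [-0.01479193  0.00248793 -0.00369525] [[ 9.182e-01  5.000e-04  3.962e-01  5.461e-01]
 [-3.962e-01  0.000e+00  9.182e-01  1.959e-01]
 [ 4.000e-04 -1.000e+00  2.000e-04  1.175e-01]
 [ 0.000e+00  0.000e+00  0.000e+00  1.000e+00]]
[-1.6 14.5  0.2]
```

>>> apply_moves(moves=[[1,-0.5,6,0,0,0,0],[1,-0.5,5,0,0,0,0],[1,0,3,0,0,0,0],[1,0,1,0,0,0,0],[1,0,1,0,0,0,0],[1,0,1,0,0,0,0],[1,0,1,0,0,0,0]])

```text
time: 6.85
tool_pos: [0.5449, 0.1966, 0.0994]
tool_rot: [0.693, -0.692, 0.143, -0.143]
contact_force: [0.2, -0.6, -0.5]
gripper_width: 0.693
```

>>> apply_moves(moves=[[1,0,1,0,0,0,0],[1,0,0,0,0,0,0]])

```text
time: 7.05
tool_pos: [0.5447, 0.1966, 0.0982]
tool_rot: [-0.693, 0.693, -0.143, 0.143]
contact_force: [-0.6, -0.1, -0.8]
gripper_width: 0.692
```

>>> apply_moves(moves=[[1,0,1,0,0,0,0],[1,0,0,0,0,0,0]])

```text
time: 7.25
tool_pos: [0.5447, 0.1966, 0.0972]
tool_rot: [-0.693, 0.693, -0.143, 0.143]
contact_force: [0.1, -0.5, -0.7]
gripper_width: 0.689
```

>>> apply_moves(moves=[[1,0,1,0,0,0,0],[1,0,1,0,0,0,0],[1,0,0,0,0,0,0]])

```text
time: 7.55
tool_pos: [0.5446, 0.1965, 0.0951]
tool_rot: [-0.692, 0.693, -0.143, 0.143]
contact_force: [-0.0, -0.6, -0.8]
gripper_width: 0.691
```

>>> apply_moves(moves=[[1,0,1,0,0,0,0],[1,0,1,0,0,0,0],[1,0,0,0,0,0,0]])

```text
time: 7.85
tool_pos: [0.5447, 0.1966, 0.0932]
tool_rot: [-0.693, 0.693, -0.143, 0.143]
contact_force: [0.3, 0.3, -0.6]
gripper_width: 0.687
```

>>> apply_moves(moves=[[1,0,1,0,0,0,0],[1,0,1,0,0,0,0],[1,0,0,0,0,0,0]])

```text
time: 8.15
tool_pos: [0.5452, 0.1966, 0.0919]
tool_rot: [0.693, -0.692, 0.142, -0.143]
contact_force: [-0.3, -1.5, 3.3]
gripper_width: 0.691
```

>>> apply_moves(moves=[[1,0,1,0,0,0,0],[1,0,1,0,0,0,0],[1,0,0,0,0,0,0]])

```text
time: 8.45
tool_pos: [0.5448, 0.1966, 0.0891]
tool_rot: [0.693, -0.692, 0.143, -0.143]
contact_force: [0.7, 0.2, 2.1]
gripper_width: 0.688
```

>>> apply_moves(moves=[[1,0,1,0,0,0,0],[1,0,1,0,0,0,0],[1,0,1,0,0,0,0],[1,0,0,0,0,0,0]])

```text
time: 8.85
tool_pos: [0.5446, 0.1966, 0.0859]
tool_rot: [-0.693, 0.693, -0.143, 0.143]
contact_force: [0.1, 0.2, 0.6]
gripper_width: 0.692
```

>>> apply_moves(moves=[[1,0,1,0,0,0,0],[1,0,1,0,0,0,0],[1,0,1,0,0,0,0],[1,0,0,0,0,0,0]])

```text
time: 9.25
tool_pos: [0.5447, 0.1966, 0.0831]
tool_rot: [-0.693, 0.693, -0.143, 0.143]
contact_force: [1.5, 0.2, 1.0]
gripper_width: 0.692
```

>>> apply_moves(moves=[[1,0,3,0,0,0,0],[1,0,3,0,0,0,0],[1,0,3,0,0,0,0],[1,0,3,0,0,0,0],[1,0,0,0,0,0,0]])

```text
time: 9.75
tool_pos: [0.544, 0.1965, 0.0702]
tool_rot: [-0.692, 0.693, -0.143, 0.142]
contact_force: [0.1, -0.1, -0.2]
gripper_width: 0.689
```

>>> apply_moves(moves=[[1,0,3,0,0,0,0],[1,0,3,0,0,0,0],[1,0,3,0,0,0,0],[1,0,3,0,0,0,0],[1,0,2,0,0,0,0],[1,0,1,0,0,0,0],[1,0,1,0,0,0,0],[1,0,0,0,0,0,0]])

```text
time: 10.55
tool_pos: [0.5447, 0.1966, 0.0552]
tool_rot: [-0.693, 0.693, -0.143, 0.143]
contact_force: [-0.5, -0.3, -0.5]
gripper_width: 0.69
```

>>> apply_moves(moves=[[1,0,1,0,0,0,0],[1,0,1,0,0,0,0],[1,0,0,0,0,0,0]])

```text
time: 10.85
tool_pos: [0.5447, 0.1966, 0.0532]
tool_rot: [-0.692, 0.693, -0.143, 0.143]
contact_force: [0.8, -0.3, -0.5]
gripper_width: 0.693
```

>>> apply_moves(moves=[[1,0,0.7,0,0,0,0],[1,0,0.7,0,0,0,0],[1,0,0,0,0,0,0]])

```text
time: 11.15
tool_pos: [0.5446, 0.1966, 0.0518]
tool_rot: [-0.692, 0.693, -0.143, 0.143]
contact_force: [1.0, -0.4, -1.0]
gripper_width: 0.689
```

>>> apply_moves(moves=[[1,0,0.5,0,0,0,0],[1,0,0,0,0,0,0]])

```text
time: 11.35
tool_pos: [0.5447, 0.1966, 0.0514]
tool_rot: [-0.693, 0.693, -0.143, 0.143]
contact_force: [-0.3, -0.5, -1.0]
gripper_width: 0.696
```

>>> apply_moves(moves=[[1,0,0.5,0,0,0,0],[1,0,0,0,0,0,0]])

```text
time: 11.55
tool_pos: [0.5447, 0.1966, 0.0508]
tool_rot: [-0.692, 0.693, -0.143, 0.143]
contact_force: [0.1, 1.0, 0.2]
gripper_width: 0.69
```

>>> apply_moves(moves=[[1,0,0.5,0,0,0,0],[1,0,0,0,0,0,0]])

```text
time: 11.75
tool_pos: [0.5449, 0.1966, 0.0508]
tool_rot: [0.693, -0.693, 0.143, -0.143]
contact_force: [-1.5, -0.7, 1.8]
gripper_width: 0.691
```

>>> apply_moves(moves=[[1,0,0.4,0,0,0,0],[1,0,0,0,0,0,0]])

```text
time: 11.95
tool_pos: [0.545, 0.1967, 0.0507]
tool_rot: [0.693, -0.693, 0.143, -0.143]
contact_force: [-3.1, -1.0, 5.7]
gripper_width: 0.695
```

>>> apply_moves(moves=[[0.2,0,-0.4,0,0,0,0],[-0.5,0,0,0,0,0,0],[-1,0,0,0,0,0,0],[-1,0,0,0,0,0,0],[-1,0,0,0,0,0,0],[-1,0,0,0,0,0,0],[-1,0,-5,0,0,0,0],[-1,0,-15,0,0,0,0],[-1,0,-25,0,0,0,0],[-1,0,-25,0,0,0,0],[-1,0,-15,0,0,0,0],[-1,0,0,0,0,0,0]])

```text
time: 13.15
tool_pos: [0.5469, 0.1971, 0.1395]
tool_rot: [0.694, -0.692, 0.141, -0.145]
contact_force: [-0.4, 0.1, 0.3]
gripper_width: 0.998
```

```bash
python3 - <<'E'
from h import *
w=Cam("wrist");s=manip.state();print(s["contact_force"],s["gripper_width"],pose()[:3,3])
print(w.fit((.544,.1975),[(.031,.044)],.008),w.fit((.544,.1975),[(.031,.055)],.008))
print(shift(.3838,.343,.100))
im=cv2.resize(w.im,None,fx=1.5,fy=1.5,interpolation=2);cv2.imwrite("pics/w5.png",im)
E
```

```text
[-0.10139224 -0.1082757  -0.06260493] 0.9963964878332224 [0.54568125 0.19682346 0.13724994]
(array([0.5432, 0.1972]), 100.0) (array([0.5388, 0.1968]), 95.7)
[-206.6   36.8   70.1]
```

View pics/w5.png

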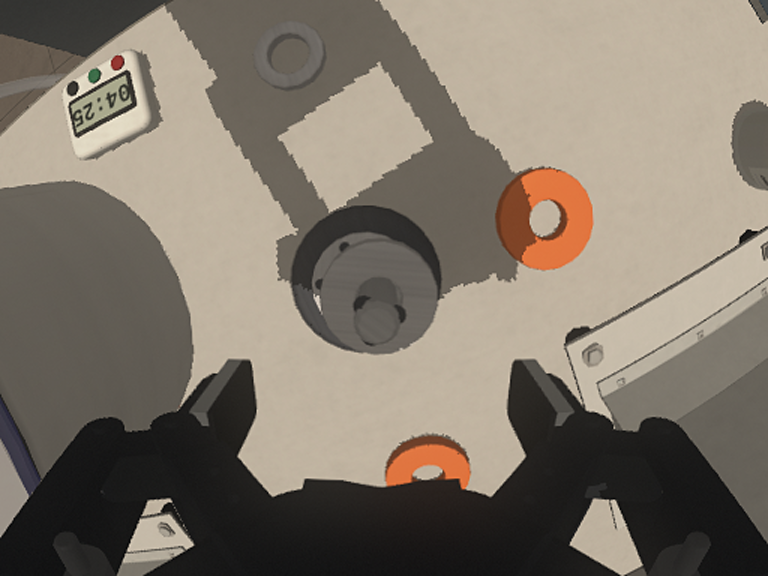

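The widest ring sits low on the arbor, around (380,300), well below the catches. The small ring is in view at (289,55). I'm moving to the medium ring.

>>> apply_moves(moves=[[-1,-13,0,4.4,0,0,0],[-1,-25.8,0,8.8,0,0,0],[-1,-25.8,0,8.8,0,0,0],[-1,-25.8,6,8.8,0,0,0],[-1,-25.8,6,8.8,0,0,0],[-1,-25.8,6,8.8,0,0,0],[-1,-25.8,6,8.8,0,0,0],[-1,-25.8,6,8.8,0,0,0],[-1,-13,6,4.4,0,0,0],[-1,0,0,0,0,0,0],[-1,0,0,0,0,0,0]])

```text
time: 14.3
tool_pos: [0.3826, 0.3426, 0.0987]
tool_rot: [-0.692, 0.693, -0.143, 0.142]
contact_force: [0.9, -0.1, 0.2]
gripper_width: 0.997
```

```bash
python3 - <<'E'
from h import *
w=Cam("wrist");print(pose()[:3,3])
for c in(ITEMS["M"],[(.026,.012)],[(.012,.012)]):print(w.fit((.3838,.343),c,.006))
print(shift(.3838,.343,.021))
E
```

```text
[0.38324804 0.34259023 0.09924171]
(array([0.384 , 0.3425]), 32.3)
(array([0.381 , 0.3382]), 38.9)
(array([0.3836, 0.343 ]), 33.5)
[ 0.3 78.2  0.6]
```

>>> apply_moves(moves=[[-1,0.3,20,0.6,0,0,0],[-1,0,20,0,0,0,0],[-1,0,18,0,0,0,0],[-1,0,12,0,0,0,0],[-1,0,6,0,0,0,0],[-1,0,0,0,0,0,0],[-0.4,0,0,0,0,0,0],[0.2,0,0,0,0,0,0],[1,0,0,0,0,0,0],[1,0,0,0,0,0,0],[1,0,0,0,0,0,0],[1,0,0,0,0,0,0],[1,0,0,0,0,0,0]])

```text
time: 15.65
tool_pos: [0.3844, 0.3442, 0.0254]
tool_rot: [0.693, -0.692, 0.142, -0.143]
contact_force: [-1.9, -1.7, 6.6]
gripper_width: 0.552
```

```bash
python3 - <<'E'
from h import *
w=Cam("wrist");T=pose();print(T[:3,3],manip.state()["contact_force"],manip.state()["gripper_width"])
for c in([(.012,.012)],[(.026,.012)]):
  f=w.fit(T[:2,3],c,.004);print(f,(T[:3,:3].T@(np.array([*f[0],T[2,3]])-T[:3,3])*1000).round(1))
E
```

```text
[0.38439633 0.34413927 0.02538071] [-1.75908258 -2.57845914  6.79145883] 0.5583886375445173
(array([0.3844, 0.3446]), 40.8) [-0.2  0.   0.4]
(array([0.3851, 0.3461]), 44.3) [-0.1  0.   2.1]
```

>>> apply_moves(moves=[[1,0,-5,0,0,0,0],[1,0,-10,0,0,0,0],[1,0,-20,0,0,0,0],[1,0,-30,0,0,0,0],[1,0,-30,0,0,0,0],[1,0,-25,0,0,0,0],[1,0,0,0,0,0,0],[1,0,0,0,0,0,0]])

```text
time: 16.5
tool_pos: [0.3835, 0.3435, 0.144]
tool_rot: [0.693, -0.692, 0.142, -0.143]
contact_force: [-0.4, 0.0, -2.0]
gripper_width: 0.556
```

```bash
python3 - <<'E'
from h import *
w=Cam("wrist");T=pose();print(T[:3,3],manip.state()["contact_force"])
zt=T[2,3]-.0254+.012
for c in([(.012,zt)],[(.026,zt)],[(.012,zt-.003)],[(.012,zt+.003)]):
  f=w.fit(T[:2,3],c,.004);print(f,(T[:3,:3].T@(np.array([*f[0],T[2,3]])-T[:3,3])*1000).round(1))
print(shift(.5439,.1969,.125))
cv2.imwrite("pics/w6.png",cv2.resize(w.im[180:384,100:420],None,fx=2,fy=2,interpolation=2))
E
```

```text
[0.38280652 0.34306235 0.14259734] [-0.31877584  0.0387093  -1.72709532]
(array([0.3841, 0.3441]), 93.3) [ 0.8 -0.   1.5]
(array([0.3828, 0.3446]), 93.7) [-0.6 -0.   1.4]
(array([0.3853, 0.3436]), 90.2) [ 2.1 -0.   1.5]
(array([0.3823, 0.3446]), 93.4) [-1.1 -0.   1.2]
[205.8  17.5 -70.5]
```

View pics/w6.png

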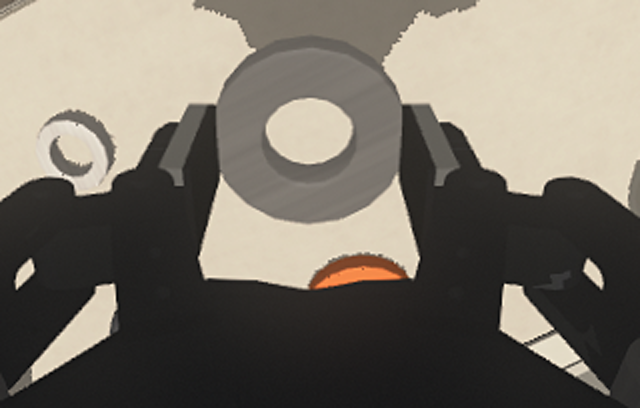

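The ring is held level and centred between the pads, bore centre at about (309,137) in the view.

>>> apply_moves(moves=[[1,12,0,-4.1,0,0,0],[1,25.8,0,-8.8,0,0,0],[1,25.8,0,-8.8,0,0,0],[1,25.8,0,-8.8,0,0,0],[1,25.8,0,-8.8,0,0,0],[1,25.8,0,-8.8,0,0,0],[1,25.8,0,-8.8,0,0,0],[1,25.8,3,-8.8,0,0,0],[1,12.8,5,-4.5,0,0,0],[1,0,4,0,0,0,0],[1,0,0,0,0,0,0],[1,0,0,0,0,0,0]])

```text
time: 17.75
tool_pos: [0.5431, 0.1983, 0.1306]
tool_rot: [-0.692, 0.693, -0.143, 0.142]
contact_force: [-0.4, 0.4, -0.2]
gripper_width: 0.554
```

```bash
python3 - <<'E'
from h import *
print(manip.state()["contact_force"],pose()[:3,3],shift(.5437,.1968,.107))
E
```

```text
[-0.35173718  0.40007908 -0.18650407] [0.54311458 0.19825469 0.13060687] [ 1.1 23.6 -1.1]
```

>>> apply_moves(moves=[[1,0.6,7,-0.6,0,0,0],[1,0.5,7,-0.5,0,0,0],[1,0,5,0,0,0,0],[1,0,2,0,0,0,0],[1,0,1,0,0,0,0],[1,0,0,0,0,0,0]])

```text
time: 18.35
tool_pos: [0.5448, 0.1963, 0.1093]
tool_rot: [-0.693, 0.693, -0.143, 0.143]
contact_force: [-0.0, 0.4, -0.7]
gripper_width: 0.555
```

>>> apply_moves(moves=[[1,0,1,0,0,0,0],[1,0,1,0,0,0,0],[1,0,0,0,0,0,0]])

```text
time: 18.65
tool_pos: [0.5448, 0.1962, 0.1074]
tool_rot: [-0.693, 0.693, -0.143, 0.143]
contact_force: [0.1, 0.2, -0.5]
gripper_width: 0.558
```

>>> apply_moves(moves=[[1,0,1,0,0,0,0],[1,0,1,0,0,0,0],[1,0,0,0,0,0,0]])

```text
time: 18.95
tool_pos: [0.5447, 0.1962, 0.1052]
tool_rot: [-0.692, 0.693, -0.143, 0.143]
contact_force: [-0.3, -1.1, -0.8]
gripper_width: 0.557
```

>>> apply_moves(moves=[[1,-0.6,1,0.1,0,0,0],[1,-0.5,1,0.1,0,0,0],[1,0,0,0,0,0,0]])

```text
time: 19.25
tool_pos: [0.5437, 0.1969, 0.1031]
tool_rot: [-0.692, 0.693, -0.143, 0.143]
contact_force: [0.7, -0.1, -0.5]
gripper_width: 0.556
```

>>> apply_moves(moves=[[1,0,1,0,0,0,0],[1,0,1,0,0,0,0],[1,0,0,0,0,0,0]])

```text
time: 19.55
tool_pos: [0.5438, 0.1968, 0.1012]
tool_rot: [-0.692, 0.693, -0.143, 0.143]
contact_force: [-0.3, -1.0, -0.8]
gripper_width: 0.555
```

>>> apply_moves(moves=[[1,0,1,0,0,0,0],[1,0,1,0,0,0,0],[1,0,0,0,0,0,0]])

```text
time: 19.85
tool_pos: [0.544, 0.1967, 0.0996]
tool_rot: [-0.692, 0.693, -0.143, 0.143]
contact_force: [0.5, -1.1, 1.2]
gripper_width: 0.557
```

Threaded and at the catches.

>>> apply_moves(moves=[[1,0,1,0,0,0,0],[1,0,1,0,0,0,0],[1,0,0,0,0,0,0]])

```text
time: 20.15
tool_pos: [0.5444, 0.1968, 0.0981]
tool_rot: [0.693, -0.692, 0.142, -0.143]
contact_force: [0.0, -2.0, 4.4]
gripper_width: 0.559
```

>>> apply_moves(moves=[[1,0,1,0,0,0,0],[1,0,1,0,0,0,0],[1,0,1,0,0,0,0],[1,0,0,0,0,0,0]])

```text
time: 20.55
tool_pos: [0.5436, 0.1968, 0.0938]
tool_rot: [-0.692, 0.693, -0.143, 0.143]
contact_force: [0.1, -0.6, 0.6]
gripper_width: 0.552
```

>>> apply_moves(moves=[[1,0,1,0,0,0,0],[1,0,1,0,0,0,0],[1,0,1,0,0,0,0],[1,0,0,0,0,0,0]])

```text
time: 20.95
tool_pos: [0.5437, 0.1968, 0.0911]
tool_rot: [-0.692, 0.693, -0.143, 0.143]
contact_force: [0.1, -0.7, 0.0]
gripper_width: 0.552
```

Home is expected at a TCP height of about 0.069.

>>> apply_moves(moves=[[1,0,3,0,0,0,0],[1,0,3,0,0,0,0],[1,0,3,0,0,0,0],[1,0,3,0,0,0,0],[1,0,2,0,0,0,0],[1,0,1,0,0,0,0],[1,0,1,0,0,0,0],[1,0,1,0,0,0,0],[1,0,0,0,0,0,0]])

```text
time: 21.85
tool_pos: [0.5439, 0.1969, 0.0744]
tool_rot: [0.693, -0.693, 0.143, -0.143]
contact_force: [0.5, -0.7, -0.5]
gripper_width: 0.553
```

>>> apply_moves(moves=[[1,0,1,0,0,0,0],[1,0,1,0,0,0,0],[1,0,0,0,0,0,0]])

```text
time: 22.15
tool_pos: [0.5437, 0.1968, 0.0722]
tool_rot: [-0.692, 0.693, -0.143, 0.143]
contact_force: [0.1, 0.2, -0.8]
gripper_width: 0.554
```

>>> apply_moves(moves=[[1,0,0.6,0,0,0,0],[1,0,0.6,0,0,0,0],[1,0,0,0,0,0,0]])

```text
time: 22.45
tool_pos: [0.5438, 0.1968, 0.0711]
tool_rot: [-0.692, 0.693, -0.143, 0.143]
contact_force: [0.5, 0.0, -0.4]
gripper_width: 0.556
```

>>> apply_moves(moves=[[1,0,0.5,0,0,0,0],[1,0,0,0,0,0,0]])

```text
time: 22.65
tool_pos: [0.5438, 0.1969, 0.0706]
tool_rot: [-0.693, 0.693, -0.143, 0.143]
contact_force: [0.1, 0.3, -0.5]
gripper_width: 0.551
```

>>> apply_moves(moves=[[1,0,0.5,0,0,0,0],[1,0,0.5,0,0,0,0],[1,0,0,0,0,0,0]])

```text
time: 22.95
tool_pos: [0.5438, 0.1968, 0.0696]
tool_rot: [-0.692, 0.693, -0.143, 0.143]
contact_force: [-0.6, 0.0, -1.2]
gripper_width: 0.552
```

>>> apply_moves(moves=[[1,0,0.5,0,0,0,0],[1,0,0,0,0,0,0]])

```text
time: 23.15
tool_pos: [0.5439, 0.1969, 0.0694]
tool_rot: [0.693, -0.693, 0.143, -0.143]
contact_force: [-0.1, -0.7, 0.5]
gripper_width: 0.552
```

>>> apply_moves(moves=[[1,0,0.5,0,0,0,0],[1,0,0,0,0,0,0]])

```text
time: 23.35
tool_pos: [0.544, 0.1969, 0.0694]
tool_rot: [-0.693, 0.693, -0.143, 0.143]
contact_force: [-2.4, -1.1, 4.8]
gripper_width: 0.55
```

>>> apply_moves(moves=[[0.2,0,-0.4,0,0,0,0],[-0.5,0,0,0,0,0,0],[-1,0,0,0,0,0,0],[-1,0,0,0,0,0,0],[-1,0,0,0,0,0,0],[-1,0,0,0,0,0,0],[-1,0,-5,0,0,0,0],[-1,0,-15,0,0,0,0],[-1,0,-25,0,0,0,0],[-1,0,-20,0,0,0,0],[-1,0,0,0,0,0,0],[-1,0,0,0,0,0,0]])

```text
time: 24.55
tool_pos: [0.5443, 0.197, 0.1351]
tool_rot: [0.693, -0.692, 0.142, -0.143]
contact_force: [-0.1, 0.5, -0.0]
gripper_width: 1.003
```

```bash
python3 - <<'E'
from h import *
w=Cam("wrist");s=manip.state();print(s["contact_force"],s["gripper_width"],pose()[:3,3])
for z in(.05,.056,.062,.068):print(z,w.fit((.5437,.1974),[(.026,z)],.006))
for c in(ITEMS["S"],[(.021,.012)],[(.012,.012)]):print(w.fit((.4,.2028),c,.006))
print(shift(.400,.2028,.100))
E
```

```text
[-0.08359505  0.11659655  0.3543252 ] 1.000058836354918 [0.54353938 0.19678226 0.13380667]
0.05 (array([0.5464, 0.1972]), 63.4)
0.056 (array([0.5432, 0.1984]), 62.3)
0.062 (array([0.5412, 0.1984]), 70.1)
0.068 (array([0.5374, 0.2009]), 72.2)
(array([0.4  , 0.203]), 35.2)
(array([0.4025, 0.204 ]), 31.8)
(array([0.4002, 0.2038]), 45.9)
[-134.2   33.9  -51.3]
```

>>> apply_moves(moves=[[-1,-12,0,-4.6,0,0,0],[-1,-22,0,-8.4,0,0,0],[-1,-22,0,-8.4,0,0,0],[-1,-22,5,-8.4,0,0,0],[-1,-22,8,-8.4,0,0,0],[-1,-22,10,-8.4,0,0,0],[-1,-12.2,11,-4.7,0,0,0],[-1,0,0,0,0,0,0],[-1,0,0,0,0,0,0]])

```text
time: 25.5
tool_pos: [0.3996, 0.2027, 0.0994]
tool_rot: [-0.692, 0.693, -0.143, 0.142]
contact_force: [-0.1, 0.0, 0.2]
gripper_width: 0.998
```

```bash
python3 - <<'E'
from h import *
w=Cam("wrist");print(pose()[:3,3])
for c in(ITEMS["S"],[(.021,.012)],[(.012,.012)]):print(w.fit((.4,.203),c,.006))
print(shift(.4,.203,.0265))
cv2.imwrite("pics/w7.png",cv2.resize(w.im,None,fx=1.5,fy=1.5,interpolation=2))
E
```

```text
[0.40053434 0.20281971 0.10020872]
(array([0.4002, 0.2035]), 25.5)
(array([0.404, 0.196]), 38.6)
(array([0.4   , 0.2035]), 32.2)
[-0.6 73.7 -0.1]
```

View pics/w7.png

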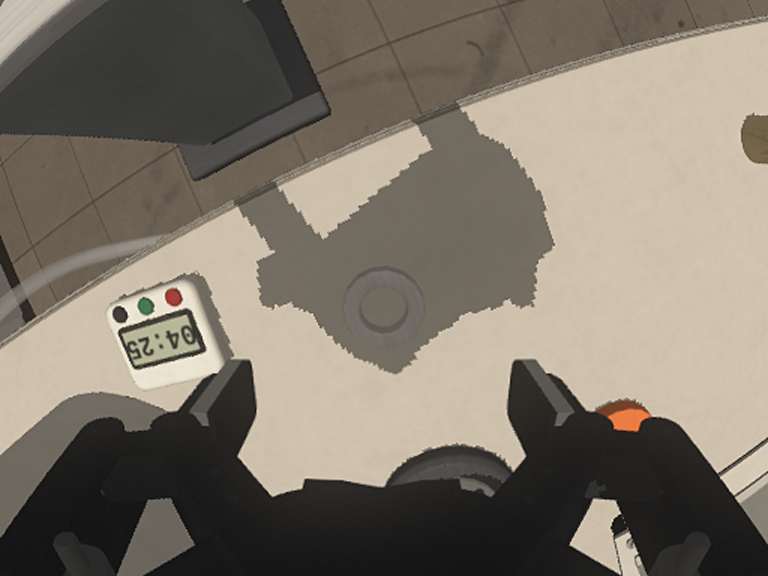

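The small ring is centred between the open fingers at (384,307), and the timer's right edge at x=232 stays outside the left finger. I'll descend with the jaws partly closed.

>>> apply_moves(moves=[[-0.5,0,20,0,0,0,0],[-0.5,0,20,0.3,0,0,0],[-0.5,0,14,0,0,0,0],[-0.5,0,10,0,0,0,0],[-0.5,0,0,0,0,0,0],[-0.5,0,0,0,0,0,0]])

```text
time: 26.15
tool_pos: [0.4012, 0.2032, 0.0367]
tool_rot: [0.693, -0.692, 0.143, -0.143]
contact_force: [0.5, 0.7, 0.6]
gripper_width: 0.75
```

>>> apply_moves(moves=[[-0.5,0,7,0,0,0,0],[-0.5,0,5,0,0,0,0],[-0.5,0,0,0,0,0,0],[-0.5,0,0,0,0,0,0]])

```text
time: 26.55
tool_pos: [0.4003, 0.2031, 0.024]
tool_rot: [-0.692, 0.693, -0.143, 0.143]
contact_force: [-0.0, -0.0, 0.3]
gripper_width: 0.753
```

>>> apply_moves(moves=[[0,0,0,0,0,0,0],[0.5,0,0,0,0,0,0],[1,0,0,0,0,0,0],[1,0,0,0,0,0,0],[1,0,0,0,0,0,0],[1,0,0,0,0,0,0]])

```text
time: 27.15
tool_pos: [0.401, 0.2033, 0.0252]
tool_rot: [0.693, -0.692, 0.143, -0.143]
contact_force: [-2.3, -0.8, 5.9]
gripper_width: 0.448
```

```bash
python3 - <<'E'
from h import *
w=Cam("wrist");T=pose();print(T[:3,3],manip.state()["contact_force"],manip.state()["gripper_width"])
for c in([(.012,.012)],[(.021,.012)],ITEMS["S"]):
  f=w.fit(T[:2,3],c,.004);print(f,(T[:3,:3].T@(np.array([*f[0],T[2,3]])-T[:3,3])*1000).round(1))
E
```

```text
[0.40097212 0.20327132 0.02513621] [-0.97756102 -0.58184438  4.2676531 ] 0.4488266237634876
(array([0.4002, 0.204 ]), 39.5) [-1.  -0.   0.4]
(array([0.4007, 0.2055]), 47.9) [-1.1  0.   1.9]
(array([0.4005, 0.2038]), 37.8) [-0.6 -0.   0.3]
```

>>> apply_moves(moves=[[1,0,-5,0,0,0,0],[1,0,-10,0,0,0,0],[1,0,-20,0,0,0,0],[1,0,-30,0,0,0,0],[1,0,-25,0,0,0,0],[1,0,-15,0,0,0,0],[1,0,0,0,0,0,0],[1,0,0,0,0,0,0]])

```text
time: 28.0
tool_pos: [0.4004, 0.2031, 0.1293]
tool_rot: [0.693, -0.692, 0.143, -0.143]
contact_force: [0.6, -0.5, -1.0]
gripper_width: 0.445
```

```bash
python3 - <<'E'
from h import *
w=Cam("wrist");T=pose();print(T[:3,3],manip.state()["contact_force"],manip.state()["gripper_width"])
zt=T[2,3]-.0131
for c in([(.012,zt)],[(.021,zt)]):
  f=w.fit(T[:2,3],c,.004);print(f,(T[:3,:3].T@(np.array([*f[0],T[2,3]])-T[:3,3])*1000).round(1))
print(shift(.5445,.1966,.125))
E
```

```text
[0.39986988 0.20293504 0.1283552 ] [-0.20754424  0.3577558  -0.58327936] 0.44547203521828843
(array([0.4001, 0.2037]), 91.2) [-0.1 -0.   0.8]
(array([0.3986, 0.2039]), 92.4) [-1.5  0.   0.4]
[135.3   3.2  51.4]
```

>>> apply_moves(moves=[[1,10,0,3.8,0,0,0],[1,22,0,8.4,0,0,0],[1,22,0,8.4,0,0,0],[1,22,0,8.4,0,0,0],[1,22,0,8.4,0,0,0],[1,22,0,8.4,0,0,0],[1,12,0,4.6,0,0,0],[1,3.3,3,1,0,0,0],[1,0,0,0,0,0,0],[1,0,0,0,0,0,0],[1,0,0,0,0,0,0]])

```text
time: 29.15
tool_pos: [0.5442, 0.1969, 0.1259]
tool_rot: [-0.692, 0.693, -0.143, 0.143]
contact_force: [-1.0, -0.7, -0.4]
gripper_width: 0.444
```

```bash
python3 - <<'E'
from h import *
print(manip.state()["contact_force"],pose()[:3,3],shift(.5445,.1966,.110))
E
```

```text
[-1.0410007  -0.73208948 -0.36093428] [0.54420383 0.19688725 0.12591763] [ 0.4 15.9 -0.1]
```

>>> apply_moves(moves=[[1,0.2,6,0,0,0,0],[1,0,6,0,0,0,0],[1,0,3,0,0,0,0],[1,0,2,0,0,0,0],[1,0,1,0,0,0,0],[1,0,1,0,0,0,0],[1,0,0,0,0,0,0]])

```text
time: 29.85
tool_pos: [0.5453, 0.1967, 0.1071]
tool_rot: [-0.693, 0.693, -0.143, 0.143]
contact_force: [0.6, -0.9, 0.1]
gripper_width: 0.445
```

>>> apply_moves(moves=[[1,0,1,0,0,0,0],[1,0,1,0,0,0,0],[1,0,0,0,0,0,0]])

```text
time: 30.15
tool_pos: [0.5452, 0.1967, 0.105]
tool_rot: [-0.693, 0.693, -0.143, 0.143]
contact_force: [-0.1, -0.3, -1.1]
gripper_width: 0.444
```

>>> apply_moves(moves=[[1,0,1,0,0,0,0],[1,0,1,0,0,0,0],[1,0,0,0,0,0,0]])

```text
time: 30.45
tool_pos: [0.5451, 0.1967, 0.1029]
tool_rot: [-0.692, 0.693, -0.143, 0.143]
contact_force: [-0.3, 0.2, 0.2]
gripper_width: 0.446
```

>>> apply_moves(moves=[[1,0,1,0,0,0,0],[1,0,1,0,0,0,0],[1,0,0,0,0,0,0]])

```text
time: 30.75
tool_pos: [0.5451, 0.1967, 0.1009]
tool_rot: [-0.692, 0.693, -0.143, 0.143]
contact_force: [-0.5, -0.7, -0.2]
gripper_width: 0.444
```

>>> apply_moves(moves=[[1,-0.3,1,0,0,0,0],[1,-0.3,1,0,0,0,0],[1,0,0,0,0,0,0]])

```text
time: 31.05
tool_pos: [0.5448, 0.1968, 0.0994]
tool_rot: [-0.692, 0.693, -0.143, 0.143]
contact_force: [-0.7, -1.2, 2.1]
gripper_width: 0.446
```

>>> apply_moves(moves=[[1,0,1,0,0,0,0],[1,0,1,0,0,0,0],[1,0,0,0,0,0,0]])

```text
time: 31.35
tool_pos: [0.5452, 0.1969, 0.0977]
tool_rot: [0.693, -0.692, 0.142, -0.143]
contact_force: [-1.1, -1.3, 4.8]
gripper_width: 0.44
```

>>> apply_moves(moves=[[1,0,1,0,0,0,0],[1,0,1,0,0,0,0],[1,0,1,0,0,0,0],[1,0,0,0,0,0,0]])

```text
time: 31.75
tool_pos: [0.5444, 0.1969, 0.0935]
tool_rot: [-0.692, 0.693, -0.143, 0.143]
contact_force: [-0.0, -0.9, 0.7]
gripper_width: 0.44
```

>>> apply_moves(moves=[[1,0,1,0,0,0,0],[1,0,1,0,0,0,0],[1,0,1,0,0,0,0],[1,0,0,0,0,0,0]])

```text
time: 32.15
tool_pos: [0.5445, 0.1969, 0.0908]
tool_rot: [-0.693, 0.693, -0.143, 0.143]
contact_force: [-0.7, -0.7, 1.2]
gripper_width: 0.444
```

>>> apply_moves(moves=[[1,0,2,0,0,0,0],[1,0,2,0,0,0,0],[1,0,1,0,0,0,0],[1,0,1,0,0,0,0],[1,0,1,0,0,0,0],[1,0,0,0,0,0,0]])

```text
time: 32.75
tool_pos: [0.5444, 0.197, 0.0836]
tool_rot: [-0.693, 0.693, -0.143, 0.143]
contact_force: [0.6, -1.1, -1.1]
gripper_width: 0.446
```

>>> apply_moves(moves=[[1,0,0.7,0,0,0,0],[1,0,0.7,0,0,0,0],[1,0,0,0,0,0,0]])

```text
time: 33.05
tool_pos: [0.5446, 0.1971, 0.0826]
tool_rot: [0.693, -0.692, 0.143, -0.143]
contact_force: [-0.3, 0.1, 0.2]
gripper_width: 0.442
```

>>> apply_moves(moves=[[1,0,0.6,0,0,0,0],[1,0,0.6,0,0,0,0],[1,0,0,0,0,0,0]])

```text
time: 33.35
tool_pos: [0.5446, 0.197, 0.0814]
tool_rot: [-0.693, 0.693, -0.143, 0.143]
contact_force: [-0.4, 0.1, -1.1]
gripper_width: 0.444
```

>>> apply_moves(moves=[[1,0,0.6,0,0,0,0],[1,0,0,0,0,0,0]])

```text
time: 33.55
tool_pos: [0.5448, 0.197, 0.0812]
tool_rot: [0.693, -0.693, 0.143, -0.143]
contact_force: [-0.8, -0.3, 1.4]
gripper_width: 0.444
```

>>> apply_moves(moves=[[1,0,0.6,0,0,0,0],[1,0,0.3,0,0,0,0],[1,0,0,0,0,0,0]])

```text
time: 33.85
tool_pos: [0.5449, 0.197, 0.0811]
tool_rot: [-0.693, 0.693, -0.143, 0.143]
contact_force: [-2.6, -1.2, 6.5]
gripper_width: 0.441
```

>>> apply_moves(moves=[[0.3,0,-0.5,0,0,0,0],[-0.4,0,0,0,0,0,0],[-1,0,0,0,0,0,0],[-1,0,0,0,0,0,0],[-1,0,0,0,0,0,0],[-1,0,0,0,0,0,0],[-1,0,-5,0,0,0,0],[-1,0,-15,0,0,0,0],[-1,0,-25,0,0,0,0],[-1,0,-25,0,0,0,0],[-1,-15,-10,0,0,0,0],[-1,-25,0,0,0,0,0],[-1,-20,0,0,0,0,0],[-1,0,0,0,0,0,0],[-1,0,0,0,0,0,0]])

```text
time: 35.35
tool_pos: [0.4901, 0.2208, 0.1617]
tool_rot: [0.693, -0.692, 0.142, -0.143]
contact_force: [-0.7, 0.2, -0.2]
gripper_width: 0.999
```

```bash
python3 - <<'E'
from h import *
s=manip.state();print(s["contact_force"],s["gripper_width"],pose()[:3,3])
c=Cam("side");a=cv2.resize(c.im[160:215,255:315],(436,400),interpolation=2)
t=Cam("top");b=cv2.resize(t.im[180:235,265:315],(364,400),interpolation=2)
cv2.imwrite("pics/f.png",np.hstack([a,b]))
# expected rows of ring tops/bottoms in the side crop (bias about +1.7 px)
print((c.proj([[.5439,.1973,z] for z in(.032,.044,.056,.068,.082)])))
E
```

```text
[-0.6791744   0.21648527 -0.19157226] 0.9992345734980832 [0.4900545  0.22083558 0.16174178]
[[283.0567886  188.24096557]
 [283.30734972 184.23337257]
 [283.56069678 180.1812197 ]
 [283.81687652 176.08375963]
 [284.11939688 171.24510587]]
```

View pics/f.png

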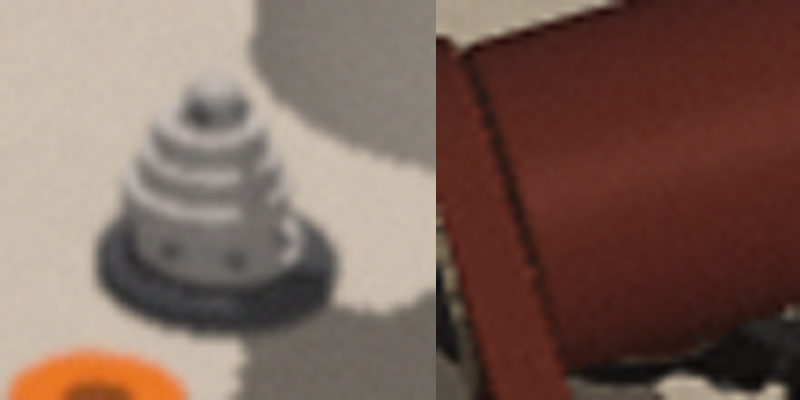

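The side view shows all three rings stacked level, with the arbor tip and catches above them at about (215,85). The arm hides the stack in the top view, but the seating heights felt on contact all match, so I'm handing in.

```bash
python3 -c "
from plant import manip
print(manip.job_done(),manip.state()['time'])"
```

```text
the job is handed in; nothing more can be done
the job is handed in; nothing more can be done
```

All three rings are on the arbor in order, widest, middle, then narrowest, and I handed the job in at about 35 s of the 72 s allowed. `job_done()` reports no verdict.

- **Finding the arbor:** I located its offset with the wrist camera, about +3 mm in x and +6 mm in y from the foot's centre. No ring caught on the flat top or pushed sideways noticeably.
- **Seating:** each ring clicked past the catches at about 3 to 5 N. Each stopped within about 0.5 mm of its expected home height, at tool heights of 0.0507, 0.0694 and 0.0811 m. I pressed each home with 5 to 6.5 N, and the highest force I read on the arbor was 6.5 N, against the 40 N limit.
- **Last checks:** the gripper is open and clear, with no contact force. The side picture shows the three rings level below the catches.
- **Checks that disagreed or failed:**
  - The side camera's calibration was 1 to 2 pixels off vertically, and its automatic fit to the foot was poor, so I did not use it.
  - The wrist-camera height fit of the middle ring was inconclusive, so its seating rests on the contact height.
  - The arm hid the stack in the final top view.
- **Bystanders:** I kept clear of the timer, brass weight, jar and orange rings, and felt no contact with them. I did not re-measure their positions at the end.

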